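# Tip out the cap tote at the plasma station

### The arm

A 6-joint arm with a two-finger parallel gripper is mounted at the origin on the work surface. World frame = base frame: x ahead of the robot, y to its left, z up, the work surface at z = 0. Lengths are in m, angles in degrees, forces in N, time in s.
With the tool pointing down it reaches from about 0.25 to 0.725 m from the base axis. Payload 9.7 kg.
Tool frame: the origin (TCP) lies at the very end of the fingers, on their centre line; the grasp point (between the pads) lies grasp_offset behind it (grasp_offset is the distance from the TCP to the grasp point, in m); z points along the fingers, y is the line along which they close (so a half turn about z gives the same grasp; the last joint's range is limited). The gripper opens to 85 mm and grips with 20 to 120 N. Pads are 22 mm wide; open, the fingers measure 114 mm over their backs; the gripper's body (76 mm by 85 mm) begins 54 mm behind the grasp point. The pads swing forward as they close: fully open they stand 13 mm farther back than shut.
Start: joints at [0, 4.979, 10.078, 95.1, 0, 90], TCP at [0.55, -0, 0.195] pointing down, gripper open.
Joint ranges: [-179.16, 179.16], [-48.56, 103.87], [-65.8, 70.77], [-126.05, 130.52], [-82.76, 87.17], [-180, 180]. Speed limits (degrees/s): [127.2, 127.2, 147.25, 180, 180, 180].

### API

Orientations are given as [roll, pitch, yaw] about the fixed x, y, z axes, in that order (R = Rz(yaw) Ry(pitch) Rx(roll)).
In Python, from workcell import get_obs, camera, calibration, job_done, recognise, cut_out, mark_of, grasp_offset gives the robot as it stands.
- The arm moves only by the tool servo_tool, never from a script. Its argument "moves" is a list of rows, each a list of 3 entries, a list of its own where there are three numbers: the turn, a rotation vector about the tool's x, y, z in degrees, then the shift along the tool's x, y, z in m, then the opening in per cent of the stroke, from 0 (shut) to 100 (fully open). In form: [[[ax, ay, az], [x, y, z], claw], ...]. A call has 1 to 12 rows; each row shifts and turns the commanded pose from where the row before left it, along the tool's axes as they then stand; what a row does not reach is not made up. A row lasts 1/10 s, in which the tool goes at most 50 mm and 8.59 degrees, less where a joint would pass 70% of its speed; a pose out of reach is approached as far as the arm can. A call is refused whole if a number of a shift passes 0.05 or a number of a turn 8.59, either way. A call with a gripper value outside its range is refused whole. The fingers move at their own pace and stop on an object; "force" is the grip in N (left out, the last holds). Time passes only in rows, so rows that do not move let the fingers close. It gives the time, the measured TCP pose, the force, the opening and the grip force at its end, in the units of the state.
- get_obs(): the state, without advancing time (a new reading comes with each control period).
- camera(name): name is "scene" or "side" or "wrist"; returns (picture, depth): 400x640x3 uint8, red, green, blue; 400x640 float32, m along the optical axis (not along the pixel's ray), 0 where there is no reading.
- calibration(name): a dict with "camera_matrix" (3x3 intrinsics, pixels), "R" (3x3) and "t" (3): a world point X has camera coordinates R X + t. Camera axes: x right, y down, z forward; pixel columns grow to the right and rows downward; lengths in m; the calibration is good to about 2 mm. A picture is of the moment at which its call begins: read the wrist's pose just before it. calibration takes no time and is no camera call; for the wrist camera it gives the pose at the moment of the call.
- job_done(): hands the job in; it is judged then, once.
Trained networks look in the newest picture that a camera, given by its name, has taken for a name from the list of things; names that differ only in an ending like _2 or _b are one class to them, and where a whole thing is asked for, a point or a joint stands for the part that bears it (a point fixed in the world has none). Each returns a list of dicts, best first, with "score" (0 to 1); they miss things now and then, are a little off and sometimes report something else, mostly with a low value. They report only what shows in the picture. A call takes as long as a camera call. They do not tell look-alikes from the thing itself.
- recognise(name, camera): "xyz" ([x, y, z] in m, in the coordinates of the camera as it stood for that picture, good to about 4 mm: the middle of the surface that is visible of it).
- cut_out(name, camera): "mask" (400x640 bool, what is visible of it).
- mark_of(name, camera): "xyz" ([x, y, z] in m, in the coordinates of the camera as it stood for that picture, good to about 4 mm: a listed point, or the origin of a listed thing).
The state is a dict: "time": time; "q": joint angles; "qd": joint speeds; "joint_efforts": joint torques, N m; "ee_pos": TCP position; "tcp_rot": TCP orientation; "wrist_force": force on the tool from outside, world axes, zero at the start; "torque": the same for the moment, N m; "opening": finger opening in m; "grasp_force": force on a finger pad.
Only numpy, scipy, OpenCV 4.12 (cv2) and the standard library are available. Lean on these libraries where they do the work, as an engineer would, in place of code of your own. Each camera call takes 0.05 s, during which the arm holds its last target. There are 200 camera calls.

### The job

Pinch the two release tabs of the black latch behind the grey tote and turn the latch as far as it goes, so that its bar swings off the tote's heel. Then tip the tote over the edge stop, with its foot staying at the stop and letting it down under control, until it lies on its side on the chute and all five caps have slid out into the steel tray; leave it lying there. Leave the bottle, cup, tape roll and jar where they stand.

Things in the scene. Friction and masses are not known exactly. Their poses are not given: they have to be found in the camera images.
- station: fixed white and steel tipping station; origin on the table under the middle of the tote's bay, z up, +y the tipping direction (to the tray), x along the stop. In mm: deck x -65 to 65, y -171 to 45, top z 55; low steel guides flank the tote at x +-50 (5 thick, y -38 to 42, top z 75). The latch's axis is at x 0, y -130, on the deck behind the tote
- stop_edge (a point): middle of the rear top edge of the edge stop, over which the tote pivots (station x 0, y 45, z 67 mm). The stop is a steel rib across x -53 to 53, 12 mm higher than the deck. In front of it a grippy black rubber chute falls from the rib's top at 25 degrees, to y 91, z 48
- tray_mid (a point): middle of the steel tray's floor (station y 148, z 5 mm). Tray inside: x -81 to 81, y 79 to 218; side walls to z 36, end wall to z 46
- tote: loose grey open plastic tote, 90 (x) x 80 (y) x 85 mm high, walls 3 mm, 0.2 to 0.4 kg, standing in the bay, its axes within 1 degree of the station's; origin under the middle of its walls, z to its mouth, +y to its front wall by the stop. A 10 mm foot slab juts out 3 mm in front (toe) and 25 mm behind (heel, held by the latch bar). Tipped onto the chute, z is 115 degrees from up
- tote_handle (a point): middle of the tote's handle behind the rear wall: round bar, 14 mm thick, 44 mm long, along the tote's x, with flat free ends; 24 mm behind the wall (tote y -64, z 70), on one 14 mm wide web in its middle. Pinched end to end from above, it turns between the fingers as the tote tips
- tote_toe (a point): middle of the toe's lower front edge (tote y 43, z 0), at first about 2 mm short of the stop
- tote_mouth (a point): centre of the tote's mouth (tote z 85 mm)
- latch (a joint): angle of the tab-lock latch: 0 = locked, bar over the heel; grows anticlockwise seen from above to its end at 1.35 rad, the bar then clear on the station's -x side. Stays where left. Teeth block it until both tabs are pressed in 4 mm or more (2 N rising to 4.5 N each, full travel 5 mm)
- latch_grip (a point): on the latch's axis, 50 mm above the deck (z 105), between its release tabs; x, y axes turn with the latch. Black tabs at +-x: 22 mm wide, 28 to 64 mm above the deck, outer faces 40 mm apart, 30 mm when pinched in. Over them a round cap 29 mm wide, top at 72 mm. Below: teeth up to 27 mm, two fixed lugs up to 28 mm (29 mm off the axis), bar 12 to 20 mm above the deck
- latch_bar_end (a point): end of the flat steel latch bar (14 mm wide, 7 mm thick), upper face, 75 mm from the latch's axis
- cap0: loose white smooth plastic screw cap, 26 mm across, 14 mm high, 15 g, lying in the tote at first; origin under its middle
- cap1: loose white smooth plastic screw cap, 26 mm across, 14 mm high, 15 g, lying in the tote at first; origin under its middle
- cap2: loose white smooth plastic screw cap, 26 mm across, 14 mm high, 15 g, lying in the tote at first; origin under its middle
- cap3: loose white smooth plastic screw cap, 26 mm across, 14 mm high, 15 g, lying in the tote at first; origin under its middle
- cap4: loose white smooth plastic screw cap, 26 mm across, 14 mm high, 15 g, lying in the tote at first; origin under its middle
- bottle: bystander: white plastic bottle, 56 mm across, 160 mm tall, on the table; origin under its middle
- beaker: bystander: steel cup, 68 mm across, 75 mm tall; origin under its middle
- tape: bystander: roll of paper tape lying flat, 84 mm across, 24 mm high; origin under its middle
- jar: bystander: amber glass jar, 60 mm across, 85 mm tall; origin under its middle
Mind the look-alikes: they are no part of the job. Leave any purple look-alike of the tote alone.

How it is judged (in metres and radians):
On the way, in this order (a step that is already met when the one before it is completed fails the run):
1. the latch is turned open (at least 1.1 rad) (value of joint latch above 1.1 rad), for 0.2 s.
2. the tote is tipped over the stop past level (its axis more than 1.8 rad from up) (angle between tote's own z axis and vertical above 1.8 rad), for 0.2 s.
At the end, for the whole second after the job is handed in: Latch at 1.1 rad or more; tote at rest on the chute, z axis 1.8 to 2.25 rad from up, x axis level within 0.15 rad, toe within 30 mm of stop_edge, mouth centre beyond y 100 mm of the station; all five caps within the tray walls, origins lower than 36 mm (value of joint latch above 1.1 rad and angle between tote's own z axis and vertical between 1.8 and 2.25 rad and angle between tote's own x axis and vertical between 1.42 and 1.72 rad and distance between tote_toe and stop_edge below 0.03 m and y of tote_mouth in the frame of station above 0.1 m and linear speed of tote below 0.02 m/s and x of cap0 in the frame of station between -0.082 and 0.082 m and y of cap0 in the frame of station between 0.074 and 0.219 m and z of each of cap0, cap1, cap2, cap3, cap4 in the frame of station below 0.036 m and x of cap1 in the frame of station between -0.082 and 0.082 m and y of cap1 in the frame of station between 0.074 and 0.219 m and x of cap2 in the frame of station between -0.082 and 0.082 m and y of cap2 in the frame of station between 0.074 and 0.219 m and x of cap3 in the frame of station between -0.082 and 0.082 m and y of cap3 in the frame of station between 0.074 and 0.219 m and x of cap4 in the frame of station between -0.082 and 0.082 m and y of cap4 in the frame of station between 0.074 and 0.219 m); the robot touches nothing.
It fails at once if a bystander is pushed more than 30 mm or tipped over (distance of any of bottle, beaker, tape, jar from where it was at the start of the episode above 0.03 m or angle between any of bottle, beaker, tape, jar's own z axis and vertical above 0.5 rad).
It fails at once if the tote is carried away from the stop (toe more than 60 mm from its edge) (distance between tote_toe and stop_edge above 0.06 m).
It fails at once if the tote is let fall or flung over (turning faster than 6 rad/s) (angular speed of tote above 6 rad/s).
It also fails if it takes over 61 s, if anything falls off the work surface, if the arm or the gripper's body presses on something with over 40 N, if the wrist force passes 120 N, or if a joint passes its speed limit or range.

## Working session

There is one attempt and no reset: what is moved stays moved. The work goes in short steps, Python scripts to look and compute and a tool call to move; the robot and the scene stay as the last step left them, time stands still between calls to the robot, and variables do not carry over. Pictures are saved under pics/ and viewed, at most 13 in all, crops included, and the job is handed in when it is done.

Besides the shell and the picture viewer there is one more tool, called after ">>>" by a JSON object that holds its "fn" and its "kwargs", one argument or row to a line. servo_tool: Moves the arm, as the interface text tells. Its arguments: {"type":"object","properties":{"moves":{"type":"array"},"force":{"type":"number"}},"required":["moves"]}

```bash
mkdir -p pics
cat > h.py <<'E'
import numpy as np,cv2
from workcell import *
def shot(n,f=None):
    c=calibration(n); p,d=camera(n)
    if f: cv2.imwrite('pics/'+f,p[:,:,::-1])
    return p,d,c
def w(c,x): return np.array(c["R"]).T@(np.array(x)-np.array(c["t"]))
def px(c,X):
    v=np.array(c["camera_matrix"])@(np.array(c["R"])@np.array(X)+np.array(c["t"])); return v[:2]/v[2]
E
python3 - <<'E'
from h import *
print(get_obs(),grasp_offset)
for n in ["scene","side"]:
    p,d,c=shot(n,n+"0.png")
    for k in ["tote_handle","tote_mouth","tote_toe","latch_grip","latch_bar_end","stop_edge","tray_mid","station","tote"]:
        for r in mark_of(k,n)[:3]:
            X=w(c,r["xyz"]); print(n,k,round(r["score"],2),X.round(4),px(c,X).round())
E
```

```text
{'time': 0.0, 'q': array([-4.06167276e-04,  5.01147627e+00,  1.00364403e+01,  9.50978924e+01,
       -5.10693998e-04,  8.99972420e+01]), 'qd': array([ 0.01227566,  0.01399657, -0.02552298, -0.20313119, -0.00497068,
        0.0315846 ]), 'joint_efforts': array([ 7.68234549e-04, -5.20392072e+01,  4.64802504e+01,  1.63646933e-02,
        2.23589603e-05, -6.77332673e-05]), 'ee_pos': array([ 5.49749640e-01, -6.75920914e-06,  1.94497260e-01]), 'tcp_rot': array([-1.79927072e+02,  5.07183079e-04,  9.00023525e+01]), 'wrist_force': array([ 0.36225011,  0.3161605 , -0.5280708 ]), 'torque': array([-0.0944356 ,  0.01046833, -0.0645769 ]), 'grasp_force': 0.0, 'opening': 0.08542736922362903} 0.0187
scene tote_handle 0.85 [ 0.5497 -0.066   0.1249] [342. 188.]
scene tote_handle 0.78 [ 0.4606 -0.2964  0.066 ] [315. 134.]
scene tote_mouth 0.98 [ 0.5843 -0.0094  0.1419] [345. 208.]
scene tote_mouth 0.71 [ 0.5159 -0.3172  0.083 ] [288. 131.]
scene tote_toe 0.9 [ 0.5582 -0.3327 -0.0044] [271. 165.]
scene tote_toe 0.74 [0.606  0.0208 0.0582] [343. 260.]
scene latch_grip 0.71 [ 0.5157 -0.1293  0.1045] [338.
[... 322 characters left out ...]
7  0.0581] [340. 240.]
scene tote 0.89 [ 0.5178 -0.3181 -0.0055] [290. 163.]
side tote_handle 0.89 [ 0.5526 -0.0715  0.1243] [342. 202.]
side tote_handle 0.62 [ 0.4651 -0.2883  0.067 ] [380. 148.]
side tote_mouth 0.69 [ 0.5835 -0.0126  0.1371] [325. 222.]
side tote_toe 0.7 [0.6058 0.0264 0.0534] [313. 267.]
side tote_toe 0.6 [ 0.5561 -0.3354  0.0015] [340. 155.]
side latch_bar_end 0.36 [ 0.7208 -0.089   0.0043] [262. 233.]
side stop_edge 0.95 [0.6069 0.0212 0.0671] [313. 260.]
side tray_mid 0.58 [ 0.5531 -0.0625  0.0732] [342. 223.]
side station 0.86 [ 0.5771 -0.0154 -0.0022] [329. 265.]
side tote 0.97 [ 0.5825 -0.0133  0.0538] [326. 249.]
side tote 0.63 [ 0.5171 -0.3189  0.0018] [356. 160.]
```

View pics/scene0.png

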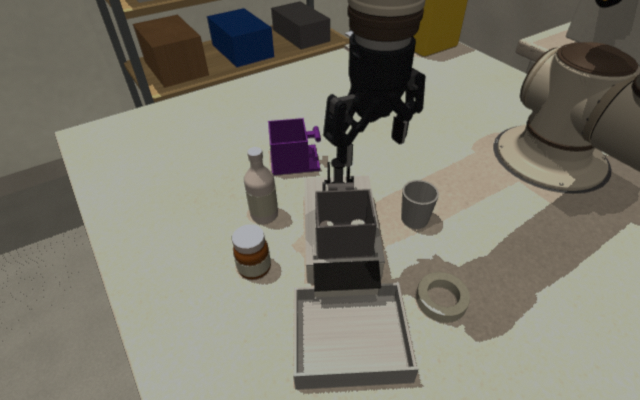

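View pics/side0.png

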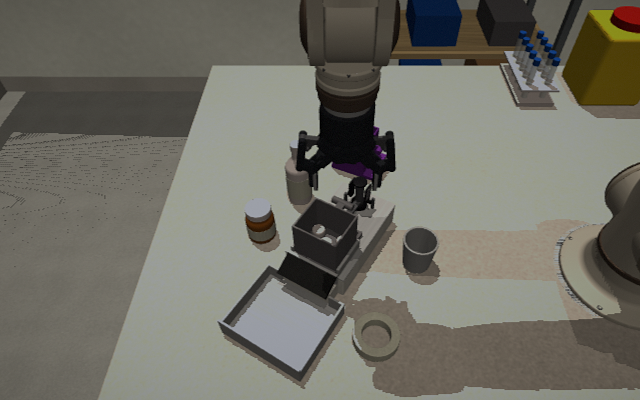

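```bash
cat >> h.py <<'E'
def fit(P,W):
    # planar fit: station pts P(xy) -> world W(xy)
    P=np.array(P)[:,:2];W=np.array(W)[:,:2];a=P-P.mean(0);b=W-W.mean(0)
    th=np.arctan2((a[:,0]*b[:,1]-a[:,1]*b[:,0]).sum(),(a*b).sum())
    R=np.array([[np.cos(th),-np.sin(th)],[np.sin(th),np.cos(th)]])
    t=W.mean(0)-R@P.mean(0); return np.degrees(th),t,(W-(P@R.T+t))
E
python3 - <<'E'
from h import *
P=[(0,-130),(0,45),(0,148),(0,0),(0,45),(0,0),(0,-64),(0,-64),(0,0),(0,0)]
W=[(.5157,-.1293),(.6057,.0267),(.6557,.1129),(.5869,-.0164),(.6069,.0212),(.5771,-.0154),(.5497,-.066),(.5526,-.0715),(.5853,-.0187),(.5825,-.0133)]
th,t,r=fit(np.array(P)/1000,W); print(th,t,r.round(4))
# bystanders
for n in ["scene","side"]:
    p,d,c=shot(n)
    for k in ["bottle","beaker","tape","jar","latch_grip","latch"]:
        for q in mark_of(k,n)[:2]:
            X=w(c,q["xyz"]); print(n,k,round(q["score"],2),X.round(4),px(c,X).round())
    # edges of deck top: depth points with z in 53..57mm
    v,u=np.nonzero(d>0);K=np.array(c["camera_matrix"])
    z=d[v,u];C=np.stack([(u-K[0,2])/K[0,0]*z,(v-K[1,2])/K[1,1]*z,z],1)
    X=(C-np.array(c["t"]))@np.array(c["R"])
    m=(abs(X[:,2]-.055)<.003)&(np.hypot(X[:,0]-.55,X[:,1]+.08)<.16)
    print(n,m.sum(),cv2.minAreaRect((X[m,:2]*1000).astype(np.float32)))
    S=(X[:,:2]-t)@np.array([[np.cos(np.radians(th)),-np.sin(np.radians(th))],[np.sin(np.radians(th)),np.cos(np.radians(th))]])
    m=(abs(S[:,0])<.04)&(S[:,1]>-.16)&(S[:,1]<-.10)&(X[:,2]>.12)&(X[:,2]<.135)
    print('latch cap',m.sum(),X[m].mean(0),X[m,2].max(), S[m].min(0),S[m].max(0))
E
```

```text
-30.172782179575304 [ 0.58281522 -0.01525097] [[-0.0018 -0.0017]
 [ 0.0003  0.003 ]
 [-0.0015  0.0002]
 [ 0.0041 -0.0011]
 [ 0.0015 -0.0025]
 [-0.0057 -0.0001]
 [-0.0009  0.0046]
 [ 0.002  -0.0009]
 [ 0.0025 -0.0034]
 [-0.0003  0.002 ]]
scene bottle 0.75 [ 0.6447 -0.2001 -0.0012] [264. 214.]
scene bottle 0.67 [ 0.5838 -0.0182  0.0591] [341. 239.]
scene beaker 0.73 [ 0.495   0.1467 -0.0022] [441. 304.]
scene beaker 0.57 [ 0.4031 -0.019  -0.0029] [415. 221.]
scene tape 0.63 [ 0.4938  0.1442 -0.0025] [440. 302.]
scene jar 0.76 [ 0.7191 -0.093  -0.0019] [254. 267.]
scene latch_grip 0.83 [ 0.5148 -0.1294  0.1028] [338. 170.]
scene latch_grip 0.16 [ 0.5456 -0.07    0.1243] [343. 186.]Traceback (most recent call last):
  File "<stdin>", line 9, in <module>
ValueError: it knows: beaker, bottle, cap, jar, latch_bar_end, latch_grip, station, stop_edge, tape, tote, tote_handle, tote_mouth, tote_toe, tray_mid
```

The grey tote, at about (345,225) in the scene view and (325,235) in the side view, is the target. The purple tote at (290,148) in the scene view is the look-alike. The latch is at about (338,170), partly under the gripper. Next I refine the positions with depth and take a close crop to check the choice.

```bash
cat >> h.py <<'E'
def cloud(n):
    p,d,c=shot(n);v,u=np.nonzero(d>0);K=np.array(c["camera_matrix"])
    z=d[v,u];C=np.stack([(u-K[0,2])/K[0,0]*z,(v-K[1,2])/K[1,1]*z,z],1)
    return p,c,(C-np.array(c["t"]))@np.array(c["R"])
TH=-30.17;T=np.array([.5828,-.0153])
def st(X,th=None,t=None):
    th=np.radians(TH if th is None else th); t=T if t is None else t
    R=np.array([[np.cos(th),-np.sin(th)],[np.sin(th),np.cos(th)]]); return np.c_[(X[:,:2]-t)@R,X[:,2]]
E
python3 - <<'E'
from h import *
for n in ["scene","side","wrist"]:
    p,c,X=cloud(n);S=st(X)*1000
    for k in ["latch_grip","tote_handle"]:
        for q in mark_of(k,n)[:2]:
            Y=w(c,q["xyz"]); print(n,k,round(q["score"],2),Y.round(4),(st(Y[None])*1000).round(1))
    def box(nm,m):
        print(nm,m.sum(),end=' ')
        if m.sum()>5: print(np.percentile(S[m],[2,50,98],axis=0).round(1).tolist(),[np.round(a,1) for a in cv2.minAreaRect(S[m,:2].astype(np.float32))])
        else: print()
    x,y,z=S.T
    box('latchcap',(abs(x)<30)&(y>-160)&(y<-100)&(z>124)&(z<131))
    box('toterim',(abs(x)<60)&(abs(y)<52)&(z>137)&(z<145))
    box('handle',(abs(x)<35)&(y>-80)&(y<-48)&(z>126)&(z<136))
    box('deck',(abs(x)<80)&(y>-185)&(y<-70)&(z>52)&(z<58))
    box('tray',(abs(x)<95)&(y>60)&(y<230)&(z>33)&(z<48))
    if n!="scene":
        a=px(c,[.545,-.08,.1]).astype(int) if n=="side" else (320,200)
        print(a)
        cr=p[max(0,a[1]-75):a[1]+75,max(0,a[0]-100):a[0]+100] if n=="side" else p
        cv2.imwrite('pics/%s1.png'%n,cv2.resize(cr,(640,480 if n=="side" else 400))[:,:,::-1])
a=cv2.imread('pics/side1.png');b=cv2.imread('pics/wrist1.png')
cv2.imwrite('pics/comb1.png',cv2.resize(np.hstack([cv2.resize(a,(533,400)),b]),(800,273)))
E
```

```text
scene latch_grip 0.82 [ 0.5179 -0.1289  0.1042] [[   0.9 -130.8  104.2]]
scene tote_handle 0.67 [ 0.4602 -0.2973  0.0645] [[  35.7 -305.4   64.5]]
scene tote_handle 0.64 [ 0.551  -0.0664  0.1258] [[ -1.8 -60.2 125.8]]
latchcap 79 [[-7.7, -138.8, 124.1], [2.2, -125.2, 125.4], [10.9, -115.6, 126.8]] [array([   2.4, -126. ]), array([17.6, 26.3]), np.float64(37.5)]
toterim 395 [[-45.1, -39.4, 137.2], [-1.7, 11.6, 139.0], [44.2, 42.1, 140.5]] [array([-0.4,  0.9]), array([89.9, 83.6]), np.float64(0.2)]
handle 165 [[-21.1, -65.5, 126.3], [0.5, -59.1, 129.8], [21.1, -50.7, 131.9]] [array([ -0.1, -57.6]), array([43.1, 16.3]), np.float64(1.0)]
deck 772 [[-65.3, -169.4, 52.4], [40.6, -140.5, 54.0], [62.9, -73.7, 55.7]] [array([  -1.3, -121. ]), array([101.5, 130.2]), np.float64(89.9)]
tray 1573 [[-84.5, 76.8, 33.4], [1.8, 218.8, 38.2], [84.1, 222.9, 47.5]] [array([ -0.3, 148.9]), array([148.8, 169.9]), np.float64(89.6)]
side latch_grip 0.66 [ 0.5152 -0.1308  0.1051] [[  -0.5 -133.8  105.1]]
side latch_grip 0.36 [0.6067 0.0275 0.053 ] [[-0.8 49.  53. ]]
side tote_handle 0.85 [ 0.4639 -0.2884  0.
[... 980 characters left out ...]
7, -141.1, 124.5], [-0.4, -127.8, 126.1], [12.4, -115.6, 127.5]] [array([   0.4, -128.5]), array([27.3, 28.6]), np.float64(27.3)]
toterim 2112 [[-44.0, -38.1, 137.3], [-0.2, 4.4, 139.6], [45.8, 41.6, 141.0]] [array([1.4, 1.3]), array([91.1, 80.9]), np.float64(0.3)]
handle 940 [[-20.5, -67.9, 126.7], [0.1, -59.2, 130.4], [21.6, -48.9, 132.4]] [array([  1. , -58.4]), array([20.7, 43.9]), np.float64(89.9)]
deck 6006 [[-63.3, -167.7, 53.4], [-26.6, -117.5, 54.8], [63.4, -74.3, 56.2]] [array([   0.4, -120.5]), array([100.5, 130.4]), np.float64(89.8)]
tray 2165 [[-83.3, 76.2, 33.5], [74.0, 142.8, 36.0], [86.3, 221.7, 47.7]] [array([  2.5, 141.8]), array([185.3, 149.2]), np.float64(6.3)]
(320, 200)
```

View pics/comb1.png

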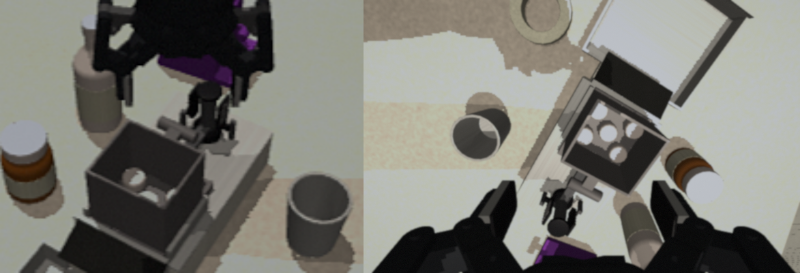

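Left crop: grey tote with caps at (150,180), and the black latch just behind it at (208,110). Right crop (wrist view): the latch tabs at (560,215) and the purple look-alike at (560,250). The choice is the grey tote with the latch on its deck. The depth fit agrees with the stated sizes to about 1.5 mm.

>>> {"fn": "servo_tool", "kwargs": {
  "moves": [
    [[0,0,7.55],[0,0,0],75],
    [[0,0,7.55],[0,0,0],75],
    [[0,0,7.55],[0,0,0],75],
    [[0,0,7.52],[0,0,0],75],
    [[0,0,0],[-0.025,0.0073,0],75],
    [[0,0,0],[-0.025,0.0073,0],75],
    [[0,0,0],[-0.025,0.0073,0],75],
    [[0,0,0],[-0.025,0.0073,0],75],
    [[0,0,0],[-0.0254,0.0075,0],75],
    [[0,0,0],[0,0,0.02],75],
    [[0,0,0],[0,0,0.02],75],
    [[0,0,0],[0,0,0],75]
  ],
  "force": 30
}}

```text
time: 2.95
ee_pos: [0.5175, -0.1268, 0.1527]
tcp_rot: [-179.8, 0.1, 59.8]
wrist_force: [1.3, 0.3, -0.6]
opening: 0.0643
grasp_force: 0.0
```

```bash
sed -i 's/T=np.array.*/T=np.array([.5838,-.0145])/' h.py
python3 - <<'E'
from h import *
o=get_obs();print(o["time"],o["opening"],o["tcp_rot"],o["ee_pos"],st(o["ee_pos"][None])*1000)
for n in ["wrist","scene","side"]:
    p,c,X=cloud(n);S=st(X)*1000;x,y,z=S.T
    if n=="wrist": cv2.imwrite('pics/w2.png',p[:,:,::-1])
    m=(abs(x)<22)&(y>-155)&(y<-105)&(z>122)&(z<130)
    print(n,m.sum(),np.percentile(S[m],[2,50,98],axis=0).round(1).tolist() if m.sum() else '')
    for q in mark_of("latch_grip",n)[:1]: print(q["score"],st(w(c,q["xyz"])[None])*1000)
E
```

```text
2.95 0.06432028244721501 [-1.79790315e+02  5.98060074e-02  5.97997698e+01] [ 0.51749226 -0.12684273  0.15274633] [[  -0.86578037 -130.44867297  152.74632885]]
wrist 1448 [[-12.8, -142.3, 123.8], [-0.4, -129.2, 126.2], [12.4, -116.9, 127.5]]
0.8 [[  -3.79848502 -131.85843487  104.22590992]]
scene 129 [[-13.9, -142.3, 122.4], [-1.7, -128.1, 125.1], [11.1, -117.4, 126.6]]
0.83 [[  -4.83174592 -130.37358896  103.44521421]]
side 133 [[-13.4, -142.5, 122.5], [-0.3, -128.7, 126.3], [12.2, -116.3, 128.5]]
0.81 [[   0.8705876  -134.16035186  107.27287976]]
```

View pics/w2.png

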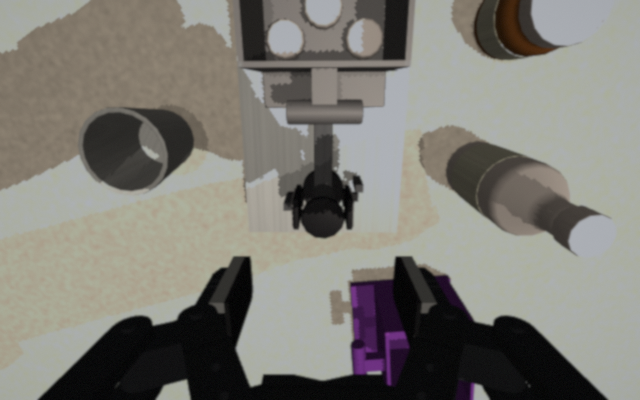

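The wrist view shows the latch centred at (323,205) with the fingers either side. The purple tote at (410,330) is well behind. Next: descend, pinch and hold.

>>> {"fn": "servo_tool", "kwargs": {
  "moves": [
    [[0,0,0],[0.001,0.0005,0.016],70],
    [[0,0,0],[0,0,0.016],70],
    [[0,0,0],[0,0,0.016],70],
    [[0,0,0],[0,0,0.0155],70],
    [[0,0,0],[0,0,0],30],
    [[0,0,0],[0,0,0],20],
    [[0,0,0],[0,0,0],20],
    [[0,0,0],[0,0,0],20],
    [[0,0,0],[0,0,0],20],
    [[0,0,0],[0,0,0],20]
  ],
  "force": 30
}}

```text
time: 4.25
ee_pos: [0.5198, -0.1263, 0.092]
tcp_rot: [180.0, -0.0, 59.8]
wrist_force: [-0.3, 0.5, -0.2]
opening: 0.0169
grasp_force: 0.0
```

Run:
```python
from h import *
o=get_obs();print(o["time"],o["opening"],o["grasp_force"],o["ee_pos"],st(o["ee_pos"][None])*1000,o["q"])
P=[]
for n in ["side","wrist","scene"]:
    p,c,X=cloud(n);a=px(c,[.5185,-.127,.12]).astype(int)
    if n!="wrist": p=p[a[1]-60:a[1]+60,a[0]-60:a[0]+60]
    P.append(cv2.resize(p,(266,266) if n!="wrist" else (266,266)))
cv2.imwrite('pics/c3.png',np.hstack(P)[:,:,::-1])
```

```text
4.25 0.016885933525936685 0.0 [ 0.51979927 -0.12629314  0.09203533] [[   0.85251519 -128.81410451   92.0353339 ]] [-1.36554808e+01  2.06180500e+00 -4.38646065e+00  8.35227528e+01
 -1.30869316e-03  1.06516506e+02]
```

View pics/c3.png

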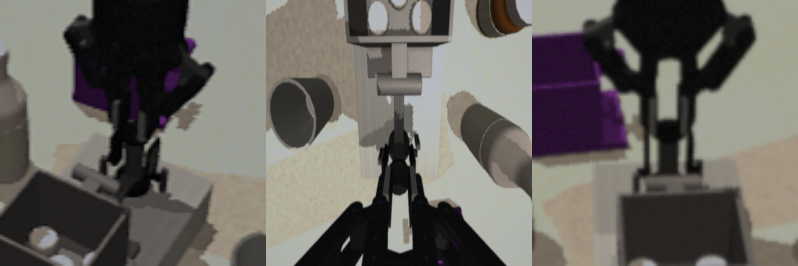

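The side and scene crops show the fingers flanking the latch cap at about (133,150) and (667,130). The reading of 17 mm with zero force doesn't fit that, so I'll command a full close and re-read.

>>> {"fn": "servo_tool", "kwargs": {
  "moves": [
    [[0,0,0],[0,0,0],0],
    [[0,0,0],[0,0,0],0],
    [[0,0,0],[0,0,0],0]
  ],
  "force": 30
}}

```text
time: 4.7
ee_pos: [0.5196, -0.1263, 0.0917]
tcp_rot: [-180.0, 0.0, 59.8]
wrist_force: [1.0, 0.0, 0.6]
opening: -0.0003
grasp_force: 0.0
```

Run:
```python
from h import *
o=get_obs();print(o["time"],o["opening"],o["grasp_force"],st(o["ee_pos"][None])*1000)
p,c,X=cloud("wrist");cv2.imwrite('pics/w4.png',p[100:400,170:470][:,:,::-1])
S=st(X)*1000
for z0 in range(80,200,6):
    m=(abs(S[:,2]-z0)<3)&(abs(S[:,0])<60)&(abs(S[:,1]+130)<30)
    if m.sum(): print(z0,m.sum(),np.histogram(S[m,0],bins=range(-60,61,5))[0])
```

```text
4.7 -0.0003068129342781558 0.0 [[   0.68120354 -128.86979145   91.66862182]]
80 465 [  0   0   0   0   0  14 115  25  19   0  18  30  33  19   8   3  63 110
   8   0   0   0   0   0]
86 344 [ 0  0  0  0  0  3 18  0 91  0 25 29 34 22 17 70  5 29  1  0  0  0  0  0]
92 245 [ 0  0  0  0  0  0  0  7 58  0 26 35 36 25  0 54  4  0  0  0  0  0  0  0]
98 271 [ 0  0  0  0  0  0  0  4 63  0 25 37 41 32  0 65  4  0  0  0  0  0  0  0]
104 281 [ 0  0  0  0  0  0  0  8 70  0 30 41 43 22  0 62  5  0  0  0  0  0  0  0]
110 215 [ 0  0  0  0  0  0  0  7 78  0  2 29 26  3  0 64  6  0  0  0  0  0  0  0]
116 629 [  0   0   0   0   0   0   0  56 293   0   0   0   0   0   0 228  52   0
   0   0   0   0   0   0]
122 331 [ 0  0  0  0  0  0  0  1 80 32 35 34 36 33 19 61  0  0  0  0  0  0  0  0]
128 435 [  0   0   0   0   0   0   0   0   0  60 130  81  69  63  32   0   0   0
   0   0   0   0   0   0]
134 253 [ 0  0  0  0  0  0  0  0  0  5 35 65 61 50 37  0  0  0  0  0  0  0  0  0]
140 425 [ 0  0  0  0  0  0  0  0  0 34 81 75 82 78 74  1  0  0  0  0  0  0  0  0]
146 482 [ 0  0  0  0  0  0  0  0  0 39 82 86 89 84
[... 191 characters left out ...]
 118 110  99  87   2   0   0
   0   0   0   0   0   0]
164 786 [  0   0   0   0   0   0   0   0   0   1  12 153 539  73   7   1   0   0
   0   0   0   0   0   0]
170 879 [  0   0   0   0   0   0   7   7  84  81 109 156  74 115 114  70  47  13
   2   0   0   0   0   0]
176 2516 [  0   0   0   0   0  54 116 152 182 121 215 415 260 251 194 120 180 127
 121   8   0   0   0   0]
182 5482 [  0   0   0   0  58 380 575 852 304 141 204 244  97 225 206  80 645 743
 460 265   3   0   0   0]
188 3954 [  0   0   0  33 236 498 615 351   0  42  72 112  33 116  68  17  12 660
 502 439 145   3   0   0]
194 4042 [  0   0  29 248 297 503 325   0   0 193 202 221   0 285 207 115   0  19
 591 357 290 159   1   0]
```

View pics/w4.png

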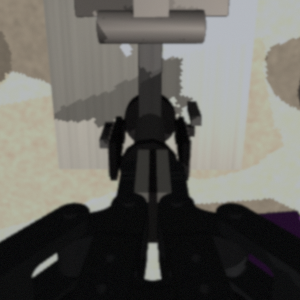

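Run:
```python
from h import *
for n in ["wrist","scene","side"]:
  p,c,X=cloud(n)
  S=st(X)*1000
  print(n,"cam",st((-np.array(c["R"]).T@np.array(c["t"]))[None])*1000)
  for z0 in range(92,172,8):
    m=(abs(S[:,2]-z0)<4)&(abs(S[:,0])<16)&(abs(S[:,1]+130)<45)
    if m.sum(): print(z0,m.sum(),np.histogram(S[m,1],bins=range(-180,-79,5))[0])
```

```text
wrist cam [[  1.54616833 -46.95138961 270.17058786]]
92 201 [  0   0   0   0   0   0   0   1   9   9  36 146   0   0   0   0   0   0
   0   0]
100 225 [  0   0   0   0   0   0   0   0   9  11  35 168   2   0   0   0   0   0
   0   0]
108 165 [  0   0   0   0   0   0   0   0   2  14  15 132   2   0   0   0   0   0
   0   0]
116 34 [ 0  0  0  0  0  0  0  0  0  6 10 16  2  0  0  0  0  0  0  0]
124 625 [  0   0   0   0   0   0   0   0   0   3  37 230 355   0   0   0   0   0
   0   0]
132 189 [  0   0   0   0   0   0   0   0   0   0   0  55 134   0   0   0   0   0
   0   0]
140 572 [  0   0   0   0   0   0   0   0   0   0   0 293 279   0   0   0   0   0
   0   0]
148 658 [  0   0   0   0   0   0   0   0   0   0   0 333 325   0   0   0   0   0
   0   0]
156 741 [  0   0   0   0   0   0   0   0   0   0   0 354 387   0   0   0   0   0
   0   0]
164 924 [  0   0   0   0   0   0   0   0  71  86  99 148 520   0   0   0   0   0
   0   0]
scene cam [[ 50.77155068 454.62307652 599.37134257]]
92 35 [ 0  0  0  0  0  0  0  0  0  1  6 27  1  0  0  0  0  0  0  0]
100 35 [ 0  0  0  0  0  0  0  0  0  0  
[... 605 characters left out ...]
6  427.66126748  764.33965319]]
92 27 [ 0  0  0  0  0  0  0  0  0  3  7 17  0  0  0  0  0  0  0  0]
100 26 [ 0  0  0  0  0  0  0  0  0  3  7 14  2  0  0  0  0  0  0  0]
108 25 [ 0  0  0  0  0  0  0  0  0  2  5 18  0  0  0  0  0  0  0  0]
116 12 [0 0 0 0 0 0 0 0 0 1 2 9 0 0 0 0 0 0 0 0]
124 63 [ 0  0  0  0  0  0  0  1  4  8 10 18 21  1  0  0  0  0  0  0]
132 17 [ 0  0  0  0  0  0  0  0  0  0  1  2 14  0  0  0  0  0  0  0]
140 39 [ 0  0  0  0  0  0  0  0  1  2  3 13 19  1  0  0  0  0  0  0]
148 47 [ 0  0  0  0  0  0  0  0  0  4  3 13 27  0  0  0  0  0  0  0]
156 43 [ 0  0  0  0  0  0  0  0  0  2  3 18 20  0  0  0  0  0  0  0]
164 35 [ 0  0  0  0  0  0  0  0  0  0  0 10 25  0  0  0  0  0  0  0]
```

The depth puts the shut fingers above the cap, with tips near z 128–131, although the reported TCP is 92 mm. I'll lift clear and measure where the fingertips really are relative to the reported TCP.

>>> {"fn": "servo_tool", "kwargs": {
  "moves": [
    [[0,0,0],[0,0,-0.02],0],
    [[0,0,0],[0,0,-0.02],0],
    [[0,0,0],[0,0,0],0]
  ]
}}

```text
time: 5.2
ee_pos: [0.5208, -0.1265, 0.1344]
tcp_rot: [179.8, -0.1, 59.8]
wrist_force: [-0.5, -0.1, 0.3]
opening: -0.0
grasp_force: 0.0
```

Run:
```python
from h import *
o=get_obs();print(o["opening"],o["ee_pos"],st(o["ee_pos"][None])*1000)
for n in ["wrist","scene","side"]:
  p,c,X=cloud(n)
  S=st(X)*1000
  for z0 in range(118,202,6):
    m=(abs(S[:,2]-z0)<3)&(abs(S[:,0])<50)&(abs(S[:,1]+130)<30)
    if m.sum()>5: print(n,z0,m.sum(),np.percentile(S[m],[3,97],axis=0).round()[:,:2].tolist())
```

```text
-2.3634384579887597e-05 [ 0.52076708 -0.12652244  0.13436567] [[   1.80446422 -128.52595096  134.36567187]]
wrist 118 513 [[-21.0, -140.0], [20.0, -119.0]]
wrist 124 1438 [[-12.0, -140.0], [12.0, -117.0]]
wrist 130 159 [[-11.0, -140.0], [11.0, -119.0]]
wrist 172 15 [[-3.0, -117.0], [9.0, -117.0]]
wrist 178 323 [[-9.0, -121.0], [14.0, -116.0]]
wrist 184 446 [[-10.0, -121.0], [15.0, -116.0]]
wrist 190 484 [[-10.0, -121.0], [15.0, -116.0]]
wrist 196 557 [[-10.0, -121.0], [15.0, -116.0]]
scene 118 51 [[-22.0, -142.0], [19.0, -118.0]]
scene 124 135 [[-13.0, -141.0], [11.0, -117.0]]
scene 172 20 [[-6.0, -123.0], [9.0, -116.0]]
scene 178 41 [[-12.0, -123.0], [13.0, -116.0]]
scene 184 50 [[-12.0, -123.0], [13.0, -116.0]]
scene 190 47 [[-12.0, -123.0], [14.0, -116.0]]
scene 196 44 [[-11.0, -122.0], [14.0, -116.0]]
side 118 44 [[-20.0, -140.0], [20.0, -119.0]]
side 124 105 [[-13.0, -143.0], [13.0, -116.0]]
side 130 30 [[-13.0, -140.0], [9.0, -121.0]]
side 172 15 [[-9.0, -124.0], [7.0, -115.0]]
side 178 34 [[-11.0, -132.0], [14.0, -116.0]]
side 184 38 [[-11.0, -133.0], [15.0, -116.0]]
side 190 37 [[-11.0, -130.0], [14.0, -116.0]]
side 196 36 [[-12.0, -132.0], [14.0, -116.0]]
```

The real fingertips are about 40 mm above the reported TCP (tips at z 172, TCP 134 mm), while x and y agree. I'll use camera-measured tip heights from here.

>>> {"fn": "servo_tool", "kwargs": {
  "moves": [
    [[0,0,0],[-0.001,-0.0012,0],70],
    [[0,0,0],[0,0,0],70],
    [[0,0,0],[0,0,0],70],
    [[0,0,0],[0,0,0],70],
    [[0,0,0],[0,0,0.02],70],
    [[0,0,0],[0,0,0.02],70],
    [[0,0,0],[0,0,0.02],70],
    [[0,0,0],[0,0,0.02],70],
    [[0,0,0],[0,0,0],70],
    [[0,0,0],[0,0,0],70]
  ]
}}

```text
time: 6.35
ee_pos: [0.518, -0.1265, 0.0521]
tcp_rot: [-180.0, 0.0, 59.8]
wrist_force: [-0.6, -0.3, 0.5]
opening: 0.0598
grasp_force: 0.0
```

Run:
```python
from h import *
o=get_obs();print(o["opening"],o["wrist_force"],o["ee_pos"],st(o["ee_pos"][None])*1000)
for n in ["wrist","scene","side"]:
  p,c,X=cloud(n)
  S=st(X)*1000
  for z0 in range(70,176,6):
    for s in (-1,1):
      m=(abs(S[:,2]-z0)<3)&(S[:,0]*s<70)&(S[:,0]*s>24)&(abs(S[:,1]+130)<20)
      if m.sum()>5: print(n,z0,s,m.sum(),np.percentile(S[m],[3,97],axis=0).round()[:,:2].tolist())
```

```text
0.05977753361569759 [-0.60808168 -0.2720638   0.45605495] [ 0.51800362 -0.12645652  0.05205475] [[  -0.6177845  -129.85778036   52.05475233]]
wrist 70 -1 14 [[-31.0, -135.0], [-29.0, -134.0]]
wrist 70 1 79 [[24.0, -125.0], [30.0, -120.0]]
wrist 76 -1 50 [[-31.0, -135.0], [-24.0, -127.0]]
wrist 76 1 87 [[24.0, -127.0], [30.0, -120.0]]
wrist 82 -1 230 [[-31.0, -140.0], [-24.0, -127.0]]
wrist 82 1 271 [[24.0, -133.0], [30.0, -120.0]]
wrist 94 -1 78 [[-30.0, -138.0], [-29.0, -119.0]]
wrist 94 1 77 [[30.0, -139.0], [33.0, -118.0]]
wrist 100 -1 278 [[-41.0, -138.0], [-29.0, -118.0]]
wrist 100 1 274 [[30.0, -138.0], [42.0, -118.0]]
wrist 106 -1 355 [[-42.0, -139.0], [-29.0, -118.0]]
wrist 106 1 368 [[30.0, -139.0], [43.0, -118.0]]
wrist 112 -1 413 [[-42.0, -138.0], [-29.0, -118.0]]
wrist 112 1 418 [[30.0, -138.0], [43.0, -118.0]]
wrist 118 -1 472 [[-43.0, -138.0], [-29.0, -118.0]]
wrist 118 1 466 [[30.0, -138.0], [43.0, -118.0]]
wrist 124 -1 475 [[-42.0, -139.0], [-29.0, -118.0]]
wrist 124 1 483 [[30.0, -139.0], [43.0, -118.0]]
wrist 130 -1 593 [[-36.0, -136.0], [-29.0, -117.0]]
wrist 130 1
[... 3068 characters left out ...]
0.0], [39.0, -118.0]]
side 136 -1 13 [[-46.0, -123.0], [-31.0, -115.0]]
side 136 1 21 [[32.0, -134.0], [52.0, -115.0]]
side 142 -1 45 [[-57.0, -138.0], [-28.0, -115.0]]
side 142 1 25 [[32.0, -122.0], [60.0, -115.0]]
side 148 -1 84 [[-60.0, -137.0], [-29.0, -116.0]]
side 148 1 73 [[32.0, -137.0], [60.0, -115.0]]
side 154 -1 40 [[-61.0, -142.0], [-27.0, -116.0]]
side 154 1 33 [[25.0, -139.0], [65.0, -116.0]]
side 160 -1 70 [[-62.0, -144.0], [-24.0, -112.0]]
side 160 1 34 [[26.0, -140.0], [63.0, -111.0]]
side 166 -1 49 [[-63.0, -140.0], [-26.0, -111.0]]
side 166 1 36 [[26.0, -138.0], [65.0, -111.0]]
side 172 -1 30 [[-64.0, -135.0], [-25.0, -112.0]]
side 172 1 30 [[27.0, -134.0], [66.0, -111.0]]
```

The fingers straddle the tabs, inner faces at ±30 mm, centred, tips at z ≈ 95. Next: 5 mm lower, then pinch.

>>> {"fn": "servo_tool", "kwargs": {
  "moves": [
    [[0,0,0],[-0.0005,0,0.005],70],
    [[0,0,0],[0,0,0],30],
    [[0,0,0],[0,0,0],20],
    [[0,0,0],[0,0,0],20],
    [[0,0,0],[0,0,0],20],
    [[0,0,0],[0,0,0],20],
    [[0,0,0],[0,0,0],20]
  ],
  "force": 40
}}

```text
time: 7.2
ee_pos: [0.5175, -0.1267, 0.0477]
tcp_rot: [-180.0, -0.0, 59.8]
wrist_force: [-5.3, 1.9, 8.8]
opening: 0.0272
grasp_force: 38.9
```

>>> {"fn": "servo_tool", "kwargs": {
  "moves": [
    [[0,0,-2],[0,0,0],20],
    [[0,0,-5],[0,0,0],20],
    [[0,0,-7],[0,0,0],20],
    [[0,0,-7],[0,0,0],20],
    [[0,0,-7],[0,0,0],20],
    [[0,0,-7],[0,0,0],20],
    [[0,0,-7],[0,0,0],20],
    [[0,0,-7],[0,0,0],20],
    [[0,0,-7],[0,0,0],20],
    [[0,0,-7],[0,0,0],20],
    [[0,0,-7],[0,0,0],20],
    [[0,0,-6],[0,0,0],20]
  ]
}}

```text
time: 8.4
ee_pos: [0.5166, -0.1269, 0.0477]
tcp_rot: [-179.9, -0.1, 136.1]
wrist_force: [-11.9, 0.6, 10.3]
opening: 0.0275
grasp_force: 39.2
```

>>> {"fn": "servo_tool", "kwargs": {
  "moves": [
    [[0,0,-1],[0,0,0],20],
    [[0,0,0],[0,0,0],20]
  ]
}}

```text
time: 8.6
ee_pos: [0.5165, -0.1269, 0.0477]
tcp_rot: [-179.9, -0.1, 136.9]
wrist_force: [-11.2, 1.5, 10.7]
opening: 0.0278
grasp_force: 39.1
```

Run:
```python
from h import *
o=get_obs();print(o["opening"],o["wrist_force"],o["torque"],o["tcp_rot"],o["q"],st(o["ee_pos"][None])*1000)
p,c,X=cloud("wrist");S=st(X)*1000
# bar: z 67-75 around latch
r=np.hypot(S[:,0],S[:,1]+130);m=(abs(S[:,2]-72)<4)&(r>45)&(r<78)
a=np.degrees(np.arctan2(S[m,1]+130,S[m,0]));print(np.histogram(a,bins=range(-180,181,15)))
cv2.imwrite('pics/w5.png',p[:,:,::-1])
```

```text
0.027839955613821438 [-11.18741634   1.47272353  10.74650582] [ 0.19140805  2.00171857 -0.02999604] [-1.79924212e+02 -7.58682354e-02  1.36860865e+02] [-1.37846715e+01  2.31302984e+00 -9.03689637e+00  7.87533528e+01
 -2.88653969e-02  2.93544392e+01] [[  -1.68581248 -130.97864286   47.65240154]]
(array([   0,    0,    0,    0,    0,    0,    0,    0,    0,    0,    0,
          0,    0,    0,    0,    0,    0,    0,    0,    0,    0,    0,
        742, 1457]), array([-180, -165, -150, -135, -120, -105,  -90,  -75,  -60,  -45,  -30,
        -15,    0,   15,   30,   45,   60,   75,   90,  105,  120,  135,
        150,  165,  180]))
```

View pics/w5.png

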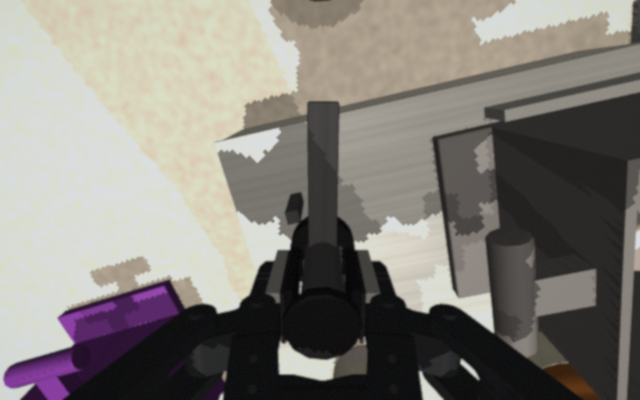

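The wrist view shows the latch bar now pointing to station −x, at (322,150), off the heel. Bar angle is about 167°, so the latch has turned about 77°. Next: release, lift and turn back.

>>> {"fn": "servo_tool", "kwargs": {
  "moves": [
    [[0,0,0],[0,0,0],58],
    [[0,0,0],[0,0,0],58],
    [[0,0,0],[0,0,0],58],
    [[0,0,0],[0,0,-0.02],58],
    [[0,0,0],[0,0,-0.03],58],
    [[0,0,0],[0,0,-0.03],58],
    [[0,0,8],[0,0,-0.02],58],
    [[0,0,8],[0,0,0],75],
    [[0,0,8],[0,0,0],75],
    [[0,0,8],[0,0,0],75],
    [[0,0,8],[0,0,0],75],
    [[0,0,8],[0,0,0],75]
  ]
}}

```text
time: 9.85
ee_pos: [0.5181, -0.127, 0.1468]
tcp_rot: [180.0, 0.0, 88.5]
wrist_force: [-0.4, -1.2, -0.5]
opening: 0.0643
grasp_force: 0.0
```

>>> {"fn": "servo_tool", "kwargs": {
  "moves": [
    [[0,0,8],[0,0,0],75],
    [[0,0,8],[0,0,0],75],
    [[0,0,8],[0,0,0],75],
    [[0,0,5.1],[0,0,0],75],
    [[0,0,0],[0.03,0,0],75],
    [[0,0,0],[0.036,0,0],75],
    [[0,0,0],[0,0,0],75],
    [[0,0,0],[0,0,0],75]
  ]
}}

```text
time: 10.65
ee_pos: [0.5514, -0.0695, 0.1465]
tcp_rot: [-180.0, 0.0, 59.8]
wrist_force: [-0.4, -1.8, -0.8]
opening: 0.0642
grasp_force: 0.0
```

```bash
cat > see.py <<'E'
from h import *
o=get_obs();print(o["time"],o["opening"],o["grasp_force"],o["wrist_force"].round(1),o["tcp_rot"].round(1),(st(o["ee_pos"][None])*1000).round(1))
def box(nm,S,m): print(nm,m.sum(),np.percentile(S[m],[2,50,98],axis=0).round(1).tolist() if m.sum()>5 else '')
E
python3 - <<'E'
from see import *
for n in ["wrist","scene","side"]:
  p,c,X=cloud(n);S=st(X)*1000;x,y,z=S.T
  box(n+' rim',S,(abs(x)<60)&(abs(y)<50)&(z>137)&(z<145))
  box('handle',S,(abs(x)<30)&(y>-80)&(y<-57)&(z>126)&(z<136))
  for s in (-1,1):
    box('finger',S,(x*s>20)&(x*s<50)&(y>-95)&(y<-35)&(z>145)&(z<205))
  r=np.hypot(x,y+130);m=(abs(z-74)<3)&(r>35)&(r<78)&(x<0)
  if m.sum(): print('bar',m.sum(),np.median(np.degrees(np.arctan2(y[m]+130,x[m]))))
E
```

```text
10.65 0.06424506471319501 0.0 [-0.4 -1.8 -0.8] [-180.     0.    59.8] [[ -0.4 -63.8 146.5]]
wrist rim 4251 [[-44.2, -39.3, 137.5], [0.3, 10.0, 139.7], [45.3, 40.3, 141.1]]
handle 1369 [[-20.0, -69.2, 127.1], [0.7, -62.0, 130.7], [22.0, -57.2, 132.4]]
finger 792 [[-44.3, -72.8, 189.7], [-31.8, -56.0, 198.6], [-31.3, -51.5, 204.8]]
finger 794 [[32.2, -73.2, 189.4], [32.7, -56.1, 198.9], [45.3, -51.6, 204.7]]
bar 675 164.4869435271401
scene rim 403 [[-45.6, -39.8, 137.1], [-1.8, 10.5, 138.9], [43.7, 40.6, 140.8]]
handle 137 [[-21.6, -67.4, 126.2], [-1.6, -61.2, 129.8], [20.7, -57.4, 131.6]]
finger 66 [[-46.1, -73.5, 189.2], [-36.6, -56.2, 197.9], [-32.9, -52.3, 204.7]]
finger 56 [[32.0, -58.7, 191.0], [36.8, -54.7, 199.3], [44.3, -51.8, 204.7]]
bar 119 166.37015924159368
side rim 368 [[-44.1, -39.8, 137.1], [-1.4, 5.3, 139.2], [45.9, 41.2, 141.7]]
handle 120 [[-20.5, -67.8, 126.4], [0.3, -61.5, 130.4], [21.9, -57.3, 132.9]]
finger 46 [[-44.5, -68.5, 189.5], [-37.6, -55.8, 199.8], [-31.5, -51.8, 204.8]]
finger 64 [[32.4, -74.1, 189.7], [33.6, -59.0, 198.1], [46.0, -52.3, 204.3]]
bar 120 165.6685513511287
```

>>> {"fn": "servo_tool", "kwargs": {
  "moves": [
    [[0,0,0],[-0.001,0,0.015],72],
    [[0,0,0],[0,0,0.02],72],
    [[0,0,0],[0,0,0.02],72],
    [[0,0,0],[0,0,0.022],72],
    [[0,0,0],[0,0,0],60],
    [[0,0,0],[0,0,0],45],
    [[0,0,0],[0,0,0],40],
    [[0,0,0],[0,0,0],40],
    [[0,0,0],[0,0,0],40]
  ],
  "force": 40
}}

```text
time: 11.7
ee_pos: [0.5509, -0.0711, 0.0704]
tcp_rot: [179.9, 0.0, 59.7]
wrist_force: [-0.6, -2.3, -1.2]
opening: 0.0436
grasp_force: 41.0
```

Run:
```python
from see import *
for n in ["wrist","side"]:
  p,c,X=cloud(n);S=st(X)*1000;x,y,z=S.T
  if n=="side":
    cv2.imwrite('pics/s6.png',cv2.resize(p[150:300,240:440],(800,600))[:,:,::-1])
  box(n+' rim',S,(abs(x)<60)&(abs(y)<50)&(z>137)&(z<145))
  box('handle',S,(abs(x)<20)&(y>-80)&(y<-57)&(z>126)&(z<136))
  for s in (-1,1):
   for z0 in (97,101,105,109,113): box('f%d'%z0,S,(x*s>19)&(x*s<50)&(y>-95)&(y<-45)&(abs(z-z0)<2))
```

```text
11.7 0.043552469156151116 41.02620720863342 [-0.6 -2.3 -1.2] [179.9   0.   59.7] [[ -0.1 -65.5  70.4]]
wrist rim 11239 [[-43.9, -38.5, 137.2], [0.6, -0.8, 140.0], [45.5, 39.0, 141.5]]
handle 2462 [[-19.2, -67.8, 129.0], [-0.2, -61.0, 131.9], [19.2, -57.2, 133.5]]
f97 0 
f101 0 
f105 0 
f109 12 [[-20.8, -64.6, 108.2], [-20.7, -58.2, 109.9], [-20.6, -55.6, 110.7]]
f113 68 [[-27.3, -61.8, 111.2], [-21.9, -53.9, 113.5], [-20.6, -53.2, 114.9]]
f97 0 
f101 0 
f105 0 
f109 12 [[22.2, -64.0, 108.2], [22.3, -58.2, 109.6], [22.4, -55.9, 110.9]]
f113 64 [[22.2, -62.0, 111.1], [23.6, -54.0, 113.5], [28.7, -53.1, 114.9]]
side rim 385 [[-44.1, -38.5, 137.1], [-1.0, 0.6, 139.6], [46.1, 42.1, 142.0]]
handle 90 [[-15.8, -67.4, 127.0], [0.9, -60.3, 131.5], [18.7, -57.1, 133.8]]
f97 0 
f101 0 
f105 0 
f109 0 
f113 0 
f97 0 
f101 0 
f105 0 
f109 2 
f113 1
```

View pics/s6.png

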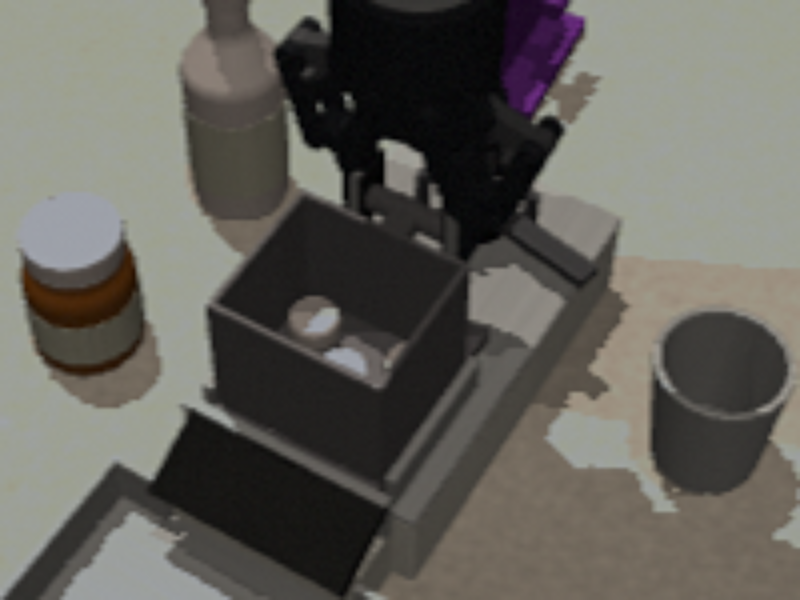

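The side view shows the handle pinched between the fingers at (405,215), with the bar swung clear at (550,245). Next, the tipping path.

```bash
cat > path.py <<'E'
import numpy as np
def H(d):
    t=np.radians(d);s,c=np.sin(t),np.cos(t)
    if d<=41.3: return np.array([45-10*s-107*c+70*s,55+107*s+70*c])
    tz=10+max(0,3*c/s); return np.array([45-104*c+(70-tz)*s,67+104*s+(70-tz)*c])
E
python3 - <<'E'
from path import *
D=np.arange(0,115,3.);h=np.array([H(d) for d in D])
for i in range(1,len(D)): print(D[i],[round((h[i]-h[i-1])[0]/1000,4),0,round(-(h[i]-h[i-1])[1]/1000,4)])
print(h[0],h[-1],H(115))
E
```

```text
3.0 [np.float64(0.0033), 0, np.float64(-0.0055)]
6.0 [np.float64(0.0036), 0, np.float64(-0.0053)]
9.0 [np.float64(0.0038), 0, np.float64(-0.0051)]
12.0 [np.float64(0.0041), 0, np.float64(-0.0048)]
15.0 [np.float64(0.0044), 0, np.float64(-0.0046)]
18.0 [np.float64(0.0046), 0, np.float64(-0.0043)]
21.0 [np.float64(0.0048), 0, np.float64(-0.0041)]
24.0 [np.float64(0.005), 0, np.float64(-0.0038)]
27.0 [np.float64(0.0052), 0, np.float64(-0.0035)]
30.0 [np.float64(0.0054), 0, np.float64(-0.0032)]
33.0 [np.float64(0.0056), 0, np.float64(-0.0029)]
36.0 [np.float64(0.0058), 0, np.float64(-0.0025)]
39.0 [np.float64(0.0059), 0, np.float64(-0.0022)]
42.0 [np.float64(0.006), 0, np.float64(-0.002)]
45.0 [np.float64(0.0061), 0, np.float64(-0.0021)]
48.0 [np.float64(0.0062), 0, np.float64(-0.0018)]
51.0 [np.float64(0.0063), 0, np.float64(-0.0014)]
54.0 [np.float64(0.0064), 0, np.float64(-0.0011)]
57.0 [np.float64(0.0064), 0, np.float64(-0.0007)]
60.0 [np.float64(0.0064), 0, np.float64(-0.0004)]
63.0 [np.float64(0.0064), 0, np.float64(-0.0)]
66.0 [np.float64(0.0064), 0, np.float64(0.0003)]
69.0 [np.float64(0.0064), 0, np.float64(0.0007)]
72.0 [np.float64(0.0063), 0, np.float64(0.001)]
75.0 [np.float64(0.0063), 0, np.float64(0.0014)]
78.0 [np.float64(0.0062), 0, np.float64(0.0017)]
81.0 [np.float64(0.0061), 0, np.float64(0.002)]
84.0 [np.float64(0.006), 0, np.float64(0.0024)]
87.0 [np.float64(0.0058), 0, np.float64(0.0027)]
90.0 [np.float64(0.0057), 0, np.float64(0.003)]
93.0 [np.float64(0.0054), 0, np.float64(0.0033)]
96.0 [np.float64(0.0052), 0, np.float64(0.0036)]
99.0 [np.float64(0.005), 0, np.float64(0.0038)]
102.0 [np.float64(0.0048), 0, np.float64(0.0041)]
105.0 [np.float64(0.0046), 0, np.float64(0.0043)]
108.0 [np.float64(0.0043), 0, np.float64(0.0046)]
111.0 [np.float64(0.0041), 0, np.float64(0.0048)]
114.0 [np.float64(0.0038), 0, np.float64(0.005)]
[-62. 125.] [142.11333834 137.60452901] [143.33076644 135.89891415]
```

>>> {"fn": "servo_tool", "kwargs": {
  "moves": [
    [[0,0,0],[0.0015,0,0],40],
    [[0,0,0],[0.0033,0,-0.0055],40],
    [[0,0,0],[0.0036,0,-0.0053],40],
    [[0,0,0],[0.0038,0,-0.0051],40],
    [[0,0,0],[0.0041,0,-0.0048],40],
    [[0,0,0],[0.0044,0,-0.0046],40],
    [[0,0,0],[0.0046,0,-0.0043],40],
    [[0,0,0],[0.0048,0,-0.0041],40],
    [[0,0,0],[0.005,0,-0.0038],40],
    [[0,0,0],[0,0,0],40]
  ],
  "force": 40
}}

```text
time: 12.8
ee_pos: [0.5688, -0.0397, 0.1076]
tcp_rot: [180.0, -0.0, 59.8]
wrist_force: [-1.8, -2.5, -2.3]
opening: 0.043
grasp_force: 41.1
```

```bash
cat > tote.py <<'E'
from see import *
def tote(show=None):
  Q=[]
  for n in ["side","scene"]:
    p,c,X=cloud(n)
    if show and n=="side": cv2.imwrite('pics/'+show,cv2.resize(p[130:400,200:440],(533,600))[:,:,::-1])
    for k in ["tote_handle","tote_mouth","tote_toe"]:
      for q in mark_of(k,n)[:3]:
        s=st(w(c,q["xyz"])[None])[0]*1000
        if abs(s[0])<25 and s[1]>-100: print(n,k,round(q["score"],2),s.round(1));break
E
python3 -c "
from tote import *
tote('s7.png')"
```

```text
12.8 0.043040736913432825 41.12591564655304 [-1.8 -2.5 -2.3] [180.   -0.   59.8] [[ -0.3 -29.3 107.6]]
side tote_handle 0.8 [  1.7 -33.7 159.6]
side tote_mouth 0.79 [ -1.9  34.9 147.8]
side tote_toe 0.87 [ 2.1 39.7 54.6]
scene tote_handle 0.71 [  0.6 -28.7 160.8]
scene tote_mouth 0.98 [ -4.4  36.6 149.7]
scene tote_toe 0.65 [-0.7 38.1 58.7]
```

View pics/s7.png

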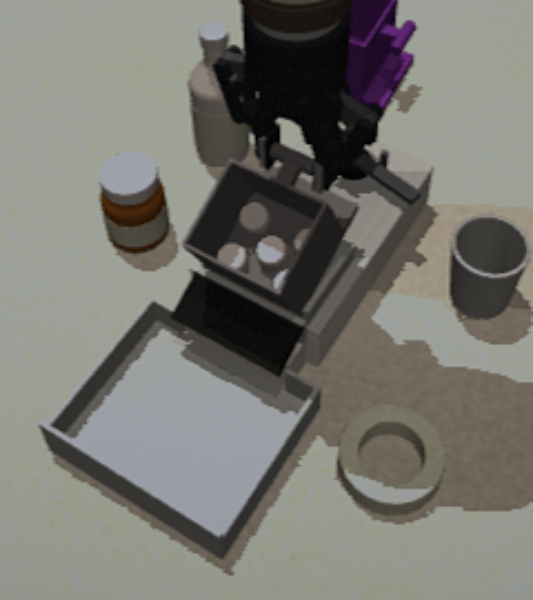

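The picture shows the tote tilted about 24° at (270,240), with its toe at the stop and five caps inside; forces are small. Continuing along the path.

>>> {"fn": "servo_tool", "kwargs": {
  "moves": [
    [[0,0,0],[0.0052,0,-0.0035],40],
    [[0,0,0],[0.0054,0,-0.0032],40],
    [[0,0,0],[0.0056,0,-0.0029],40],
    [[0,0,0],[0.0058,0,-0.0025],40],
    [[0,0,0],[0.0059,0,-0.0022],40],
    [[0,0,0],[0.006,0,-0.002],40],
    [[0,0,0],[0.0061,0,-0.0021],40],
    [[0,0,0],[0.0062,0,-0.0018],40],
    [[0,0,0],[0.0063,0,-0.0014],40],
    [[0,0,0],[0.0064,0,-0.0011],40],
    [[0,0,0],[0.0064,0,-0.0007],40],
    [[0,0,0],[0,0,0],40]
  ]
}}

```text
time: 14.4
ee_pos: [0.6016, 0.0166, 0.1306]
tcp_rot: [-180.0, -0.0, 59.8]
wrist_force: [-1.7, -2.2, -2.8]
opening: 0.043
grasp_force: 41.2
```

```bash
python3 -c "
from tote import *
tote()"
```

```text
14.4 0.04298545395967737 41.1966472864151 [-1.7 -2.2 -2.8] [-180.    -0.    59.8] [[ -0.3  35.8 130.6]]
side tote_handle 0.69 [-1.000e-01  3.200e+01  1.851e+02]
side tote_mouth 0.75 [ -2.2  82.  137.8]
side tote_toe 0.94 [-3.2 39.2 57.3]
scene tote_handle 0.74 [ -3.4  32.6 185.4]
scene tote_mouth 0.95 [ -1.7  82.2 141.4]
scene tote_toe 0.78 [-0.2 33.6 61.5]
```

>>> {"fn": "servo_tool", "kwargs": {
  "moves": [
    [[0,0,0],[0.0064,0,-0.0004],40],
    [[0,0,0],[0.0064,0,0],40],
    [[0,0,0],[0.0064,0,0.0003],40],
    [[0,0,0],[0.0064,0,0.0007],40],
    [[0,0,0],[0.0063,0,0.001],40],
    [[0,0,0],[0.0063,0,0.0014],40],
    [[0,0,0],[0.0062,0,0.0017],40],
    [[0,0,0],[0.0061,0,0.002],40],
    [[0,0,0],[0.006,0,0.0024],40],
    [[0,0,0],[0.0058,0,0.0027],40],
    [[0,0,0],[0.0057,0,0.003],40],
    [[0,0,0],[0,0,0],40]
  ]
}}

```text
time: 16.0
ee_pos: [0.6365, 0.0759, 0.116]
tcp_rot: [179.9, -0.1, 59.8]
wrist_force: [0.4, -0.8, 6.7]
opening: 0.0432
grasp_force: 42.8
```

```bash
python3 -c "
from tote import *
tote()"
```

```text
16.0 0.04317123824445043 42.8381073474884 [ 0.4 -0.8  6.7] [ 1.799e+02 -1.000e-01  5.980e+01] [[1.000e-01 1.046e+02 1.160e+02]]
side tote_handle 0.77 [1.000e-01 9.680e+01 1.717e+02]
side tote_mouth 0.76 [ -2.2 117.1 108.3]
scene tote_handle 0.68 [ -1.5  99.4 173. ]
scene tote_mouth 0.74 [1.000e-01 1.204e+02 1.112e+02]
scene tote_toe 0.66 [-2.9 29.6 66.2]
```

>>> {"fn": "servo_tool", "kwargs": {
  "moves": [
    [[0,0,0],[0.0054,0,0.0033],40],
    [[0,0,0],[0.0052,0,0.0036],40],
    [[0,0,0],[0.005,0,0.0038],40],
    [[0,0,0],[0.0048,0,0.0041],40],
    [[0,0,0],[0.0046,0,0.0043],40],
    [[0,0,0],[0.0043,0,0.0046],40],
    [[0,0,0],[0.0021,0,0.0024],40],
    [[0,0,0],[0.002,0,0.0024],40],
    [[0,0,0],[0,0,0],40]
  ]
}}

```text
time: 17.3
ee_pos: [0.654, 0.1056, 0.0883]
tcp_rot: [179.9, -0.2, 59.8]
wrist_force: [3.5, 4.3, 8.8]
opening: 0.0429
grasp_force: 45.5
```

```bash
python3 -c "
from tote import *
tote('s8.png')"
```

```text
17.3 0.04289439090637688 45.45249402523041 [3.5 4.3 8.8] [179.9  -0.2  59.8] [[  0.4 139.1  88.3]]
side tote_handle 0.79 [  3.2 132.8 145.8]
side tote_mouth 0.7 [ -2.1 127.8  80.5]
scene tote_handle 0.84 [ -4.2 136.1 143.1]
scene tote_mouth 0.64 [ -2.4 128.7  79.5]
```

View pics/s8.png

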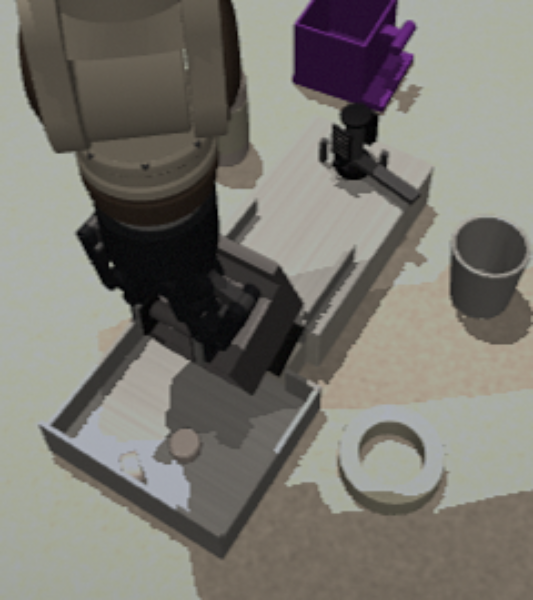

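The tote is at about 110° with its mouth at y ≈ 128. The latch is open at (380,165). At least two caps are in the tray, at (130,465) and (185,445). Next: lower the last few degrees.

>>> {"fn": "servo_tool", "kwargs": {
  "moves": [
    [[0,0,0],[0.002,0,0.0025],40],
    [[0,0,0],[0.0018,0,0.0025],40],
    [[0,0,0],[0.0012,0,0.0017],40],
    [[0,0,0],[0,0,0],40],
    [[0,0,0],[0,0,0],40],
    [[0,0,0],[0,0,0],40],
    [[0,0,0],[0,0,0],40],
    [[0,0,0],[0,0,0],40],
    [[0,0,0],[0,0,0],40]
  ]
}}

```text
time: 18.6
ee_pos: [0.6565, 0.1099, 0.082]
tcp_rot: [179.9, -0.3, 59.8]
wrist_force: [4.0, 6.0, 8.7]
opening: 0.0433
grasp_force: 46.0
```

```bash
python3 -c "
from tote import *
tote()
for n in ['scene','side']:
  p,c,X=cloud(n)
  for q in mark_of('cap0',n): print(n,round(q['score'],2),(st(w(c,q['xyz'])[None])[0]*1000).round(0))
"
```

```text
18.6 0.04325585563845266 45.97001373767853 [4.  6.  8.7] [179.9  -0.3  59.8] [[  0.3 144.1  82. ]]
side tote_handle 0.57 [ -0.  138.8 140.6]
side tote_mouth 0.74 [ -1.7 128.8  74.1]
scene tote_handle 0.96 [ -2.  139.9 142.1]
scene tote_mouth 0.58 [ -2.5 131.1  75.1]
scene 0.78 [  1. 141.  17.]
scene 0.67 [ -9. 161.   2.]
scene 0.61 [ 24. 131.  17.]
scene 0.55 [  4. 198.  16.]
scene 0.47 [-31. 134.  20.]
side 0.75 [ -9. 161.   4.]
side 0.61 [ -3. 136.  21.]
side 0.56 [  6. 201.  20.]
side 0.52 [-25. 136.  14.]
side 0.41 [ 25. 134.  22.]
```

>>> {"fn": "servo_tool", "kwargs": {
  "moves": [
    [[0,0,0],[0.0012,0,0.0015],40],
    [[0,0,0],[0.0012,0,0.0015],40],
    [[0,0,0],[0,0,0],40],
    [[0,0,0],[0,0,0],40]
  ]
}}

```text
time: 19.6
ee_pos: [0.6576, 0.1116, 0.0796]
tcp_rot: [179.9, -0.2, 59.8]
wrist_force: [0.8, 3.4, 11.6]
opening: 0.0428
grasp_force: 46.5
```

```bash
python3 -c "
from tote import *
tote()
p,c,X=cloud('wrist');cv2.imwrite('pics/w9.png',p[:,:,::-1])"
```

```text
19.6 0.04275626223970071 46.506779193878174 [ 0.8  3.4 11.6] [179.9  -0.2  59.8] [[  0.5 146.1  79.6]]
side tote_handle 0.86 [  3.4 141.  137. ]
side tote_mouth 0.59 [ -2.4 128.5  73.7]
side tote_toe 0.66 [-5.2 -2.7  0.4]
scene tote_handle 0.69 [ -1.1 141.6 138.6]
scene tote_mouth 0.58 [ -0.6 128.5  74.4]
```

View pics/w9.png

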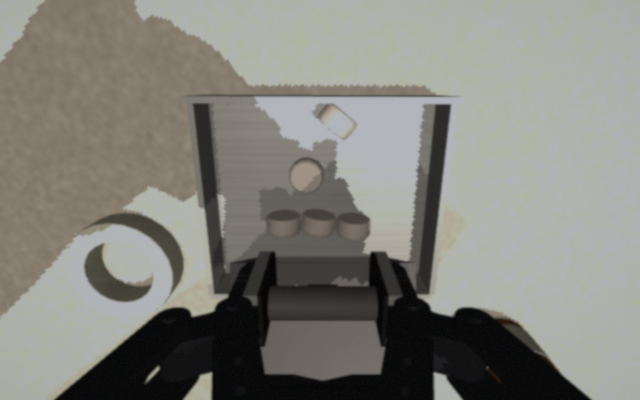

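The wrist view shows the tote lying at about 114.5°. All five caps are in the tray: (337,122), (306,174) and a row of three at (283..353,223). Next: release and retreat upward.

>>> {"fn": "servo_tool", "kwargs": {
  "moves": [
    [[0,0,0],[0,0,-0.001],50],
    [[0,0,0],[0,0,0],60],
    [[0,0,0],[0,0,0],75],
    [[0,0,0],[0,0,0],75],
    [[0,0,0],[0,0,-0.015],75],
    [[0,0,0],[0,0,-0.025],75],
    [[0,0,0],[0,0,-0.03],75],
    [[0,0,0],[0,0,-0.03],75],
    [[0,0,0],[0,0,0],75],
    [[0,0,0],[0,0,0],75]
  ]
}}

```text
time: 21.05
ee_pos: [0.6566, 0.11, 0.1799]
tcp_rot: [179.9, -0.1, 59.7]
wrist_force: [0.1, 0.2, 0.3]
opening: 0.0638
grasp_force: 0.0
```

```bash
python3 -c "
from tote import *
tote('s10.png')
for n in ['scene','side','wrist']:
  p,c,X=cloud(n)
  if n=='wrist':
    S=st(X)*1000;x,y,z=S.T
    for lo in (3,8,14,20,26,32): box('z%d'%lo,S,(abs(x)<70)&(y>118)&(y<212)&(z>lo)&(z<lo+6))
  for q in mark_of('cap0',n): print(n,round(q['score'],2),(st(w(c,q['xyz'])[None])[0]*1000).round(0))
"
```

```text
21.05 0.06377485002099509 0.0 [0.1 0.2 0.3] [ 1.799e+02 -1.000e-01  5.970e+01] [[  0.4 144.2 179.9]]
side tote_handle 0.63 [  1.7 138.2 137. ]
side tote_mouth 0.69 [ -3.7 129.1  73.2]
side tote_toe 0.74 [ -2.3  52.9 108.4]
scene tote_handle 0.69 [ -0.9 144.5 136.3]
scene tote_mouth 0.85 [ -1.5 132.8  72.5]
scene 0.67 [-13. 165.   7.]
scene 0.59 [-29. 138.  21.]
scene 0.58 [ 21. 134.  15.]
scene 0.53 [  1. 137.  17.]
scene 0.42 [  7. 201.  16.]
side 0.67 [ -8. 165.   7.]
side 0.57 [ 24. 135.  20.]
side 0.48 [-26. 134.  12.]
side 0.44 [  6. 201.  17.]
side 0.43 [ -2. 135.  18.]
side 0.17 [ -74. -116.   74.]
z3 10272 [[-67.6, 121.8, 3.4], [2.4, 171.9, 4.8], [67.5, 210.4, 6.4]]
z8 87 [[-35.4, 132.7, 8.3], [-2.9, 135.8, 11.3], [33.2, 177.6, 13.7]]
z14 623 [[-37.6, 131.0, 14.7], [-9.7, 163.1, 18.4], [27.5, 177.2, 19.9]]
z20 386 [[-39.1, 121.9, 20.2], [2.3, 133.3, 23.7], [35.9, 209.7, 26.0]]
z26 1028 [[-35.8, 121.5, 26.2], [5.2, 131.3, 29.1], [32.4, 210.5, 31.2]]
z32 0 
wrist 0.89 [  4. 136.  16.]
wrist 0.81 [-26. 130.  16.]
wrist 0.76 [  3. 199.  15.]
wrist 0.74 [ 26. 132.  13.]
wrist 0.73 [ -0.  51. 108.]
wrist 0.7 [ -6. 166.   5.]
```

View pics/s10.png

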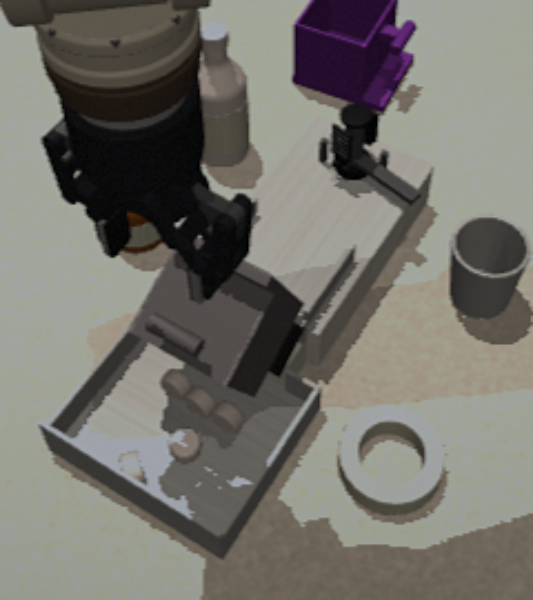

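The side view shows the tote lying on the chute at (215,330), the gripper clear above it, the latch open, all five caps in the tray and the bystanders in place. Handing in.

```bash
python3 -c "
from workcell import *
print(job_done())"
```

```text
the job is handed in; nothing more can be done
None
```

The latch is turned open, the tote lies on its side on the chute at the stop, all five caps are in the tray and the gripper is clear; I handed the job in at about 21 s of the 61 s limit, but the hand-in returned no verdict.

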